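# Unhook the child latch of the shoe-care cupboard

### The arm

A 7-joint arm with a two-finger parallel gripper is mounted at the origin on the work surface. World frame = base frame: x ahead of the robot, y to its left, z up, the work surface at z = 0. Lengths are in m, angles in rad, forces in N, time in s.
With the tool pointing down it reaches from about 0.425 to 0.875 m from the base axis. Payload 8.4 kg.
Tool frame: the origin (TCP) lies midway between the tips of the shut fingers; the grasp point (between the pads) lies robot.grasp_offset behind it (robot.grasp_offset is the distance from the TCP to the grasp point, in m); y points along the fingers, x is the direction in which the jaws open and shut, and the axes are right-handed (so a half turn about y gives the same grasp; the last joint's range is limited). The gripper opens to 85 mm and grips with 20 to 120 N. Pads are 22 mm wide; open, the fingers measure 114 mm over their backs; the gripper's body (76 mm by 85 mm) begins 54 mm behind the grasp point. The pads swing forward as they close: fully open they stand 13 mm farther back than shut.
Start: joints at [1.177, 0.333, 0.04, 1.465, -0.013, 1.343, -0.059], TCP at [0.189, -0.622, 0.231] pointing down, gripper open.
Joint ranges: [-2.58, 2.58], [-0.38, 2.09], [-1.3, 1.39], [0.25, 2.4], [-1.5, 4.64], [0.08, 2.09], [-2.65, 2.65]. Speed limits (rad/s): [2.22, 2.22, 2.79, 2.79, 3.14, 3.14, 3.14].

### API

Orientations are given as a rotation vector (axis times angle).
In Python, from rig import readout, optics, robot gives the robot as it stands.
- The arm moves only by the tool jog_arm, never from a script. Its arguments are lists of equal length, an entry for each row: "offset": the shift along the tool's x, y, z in cm, a list of three; "turn": the turn, a rotation vector about the tool's x, y, z in degrees, a list of three. A call has exactly 8 rows; each row shifts and turns the pose as measured when the row begins, along the tool's axes as they then stand; what a row does not reach is not made up. A row lasts 1/12 s, in which the tool goes at most 41.7 mm and 7.16 degrees, less where a joint would pass 70% of its speed; a pose out of reach is approached as far as the arm can. A call is refused whole if a number of a shift passes 4.17 or a number of a turn 7.16, either way. A call with a gripper value outside its range is refused whole. "grip" is the opening, from 0 (shut) to 1 (fully open), set as the call begins (left out, the last holds). The fingers move at their own pace and stop on an object; "force" is the grip in N (left out, the last holds). Time passes only in rows, so rows that do not move let the fingers close, or fill a call up. It gives the time, the measured TCP pose, the force and the opening at its end, in the units of the state.
- readout.sense(): the state, without advancing time (a new reading comes with each control period).
- optics.read_camera(name): name is "scene" or "side" or "wrist"; returns a dict with "image" (400x640x3 uint8, red, green, blue), "fovy" (degrees; the focal length in pixels is half the picture's height over the tangent of half this angle, whatever the lens; pixels are square), "cx", "cy" (the principal point, pixels), "extrinsics" (4x4, takes a point from world to camera coordinates). Camera axes: x right, y up, looking along -z (the intrinsics and any distortion apply to the point x, -y, -z); pixel columns grow to the right and rows downward; lengths in m; the calibration is good to about 2 mm. A picture is of the moment at which its call begins. There is no depth.
- robot.finish_job(): hands the job in, once; it reports no verdict.
The state is a dict: "clock": time; "q": joint angles; "dq": joint speeds; "effort": joint torques, N m; "tcp_pos": TCP position; "orientation": TCP orientation; "wrist_force": force on the tool from outside, world axes, zero at the start; "moment": the same for the moment, N m; "width": opening from 0.0 (shut) to 1.0 (fully open).
Only numpy, scipy, OpenCV 4.12 (cv2) and the standard library are available. Lean on these libraries where they do the work, as an engineer would, in place of code of your own. Each camera call takes 0.05 s, during which the arm holds its last target.

### The job

The little shoe-care cupboard is kept shut by a child-safety hook behind its door. Reach down through the hand slot at the front of its roof, feel for the sprung hook's thumb plate and press it just far enough to unhook it, draw the door out with the hook held down, then swing the door gently open to at least 60 degrees and leave it standing so. Do not force the latch, the door or the cupboard, and leave the brush, jar and bottle where they are.

Things in the scene. Friction and masses are not known exactly. Their poses are not given: they have to be found in the camera images.
- cupboard: (All sizes and offsets in this list are in mm.) Fixed grey plastic cupboard, 240 deep (x) by 280 wide (y) by 200 high; roof 10 thick. Origin: middle of its lower front edge, in the plane of the shut door's inner face. Axes: x into the cupboard (away from the door), y to the hinge side (left seen from the front), z up. Cupboard and door are strained by more than 18 N from the robot.
- slot (a point): Centre of the hand slot's mouth, level with the roof's top; axes as the cupboard's; 20, -70, 200 mm from its origin. A notch in the roof's front edge, 40 in x (from the shut door's inner face to the roof), 70 in y. Below is the hook's level white thumb plate, 32 (x) by 44 (y), centred under this point. Its depth is not reported and varies: its top is 9 to 33 mm below this point, to be felt for.
- door (a joint): Angle of the door, rad: 0 shut, growing as it swings out of the cupboard's front (to the cupboard's -x, clockwise seen from above); stop at 1.75. About 0.02 of free play while hooked. The hinge is a little stiff (about 0.1 N m), so the door stays where it is left. The hook must be kept down until the door is past 0.15, then it cannot catch again. Pulling while it is hooked only loads the latch.
- catch (a point): Middle of the lower edge of the cupboard's catch, behind the slot and under the roof: 47, -70, 155 mm from the cupboard's origin. The hook (on the door's back, swinging with it) holds here. Its plate goes straight down on a spring: 4 N at first touch, then 0.8 N per mm. It is unhooked 8 mm below rest (about 10 N); hard stop at 12 mm (about 13.5 N). More than 18 N strains it.
- door_top (a point): Middle of the door's top edge just in front of the latch, moving with the door, level with the roof's top; axes as the cupboard's when shut, turning with the door. Wooden door panel 14 mm thick (this point is mid-thickness, 7 in front of the inner face), 276 wide, 196 high, no handle. 204 mm from the hinge along the door.
- hinge_top (a point): Point on the door's vertical hinge axis at the height of the roof's top (200 above the board), in the plane of the inner face, at the door's left edge: 0 (x), 134 (y) from the cupboard's origin. The slot's centre lies 204 mm from it along the door (its -y) and 20 behind the inner face.
- brush: Bystander: wooden boot brush, 60 by 150 by 45 mm high, lying bristles down on the board, to the right in front of the cupboard. Origin: centre of its underside.
- jar: Bystander: glass jar with a wire-hinged glass lid, 80 across, 100 mm high, standing on the board beside the cupboard. Origin: centre of its underside.
- bottle: Bystander: aluminium bottle, 68 across, 210 mm high, standing on the board beside the cupboard. Origin: centre of its underside.

How it is judged:
By the outcome, as a careful person would: the job done as asked, in the order asked, and still so for the second after the job is handed in, with the robot touching nothing.
It also fails if it takes over 67 s, if anything falls off the work surface, if the arm or the gripper's body presses on something with over 40 N, if the wrist force passes 120 N, or if a joint passes its speed limit or range.

## Working session

There is one attempt and no reset: what is moved stays moved. The work goes in short steps, Python scripts to look and compute and a tool call to move; the robot and the scene stay as the last step left them, time stands still between calls to the robot, and variables do not carry over. Pictures are saved under pics/ and viewed, and the job is handed in when it is done.

Besides the shell and the picture viewer there is one more tool, called after "Call:" by a JSON object that holds its "method" and its "body". jog_arm: Moves the arm, as the interface text tells. Its arguments: {"type":"object","properties":{"offset":{"type":"array","items":{"type":"array","items":{"type":"number"}}},"turn":{"type":"array","items":{"type":"array","items":{"type":"number"}}},"grip":{"type":"number"},"force":{"type":"number"}},"required":["offset","turn"]}

```bash
ls; mkdir -p pics
python3 - <<'E'
from rig import readout, optics, robot
import cv2
s=readout.sense()
for k,v in s.items(): print(k,v)
print([a for a in dir(robot) if a[0]!='_'], robot.grasp_offset)
for n in ("scene","side","wrist"):
    r=optics.read_camera(n); cv2.imwrite(f"pics/a_{n}.png",r["image"][:,:,::-1]); print(n,{k:v for k,v in r.items() if k!="image"})
E
```

```text
pics
clock 0.0
q [ 1.17677788  0.33390426  0.03986532  1.46627716 -0.01341106  1.34329808
 -0.05850504]
dq [ 1.38629145e-03 -1.77182196e-03  8.56442036e-04  2.33016380e-04
  2.99133172e-04  4.67254548e-04  6.76090365e-05]
effort [-1.13175229e-03 -6.58570004e+01  1.36487290e+00 -4.05566740e+01
  1.67562591e-02  1.26833579e-02  4.67311429e-05]
tcp_pos [ 0.18871574 -0.62152239  0.23042255]
orientation [-1.3334463   0.99033741 -0.9880833 ]
wrist_force [ 0.80916781  0.13455797 -0.15057823]
moment [-0.04216501  0.01339454  0.00320475]
width 1.0003942072913445
['Unreachable', 'finish_job', 'grasp_offset'] 0.0187
scene {'fovy': 52.258924761885865, 'cx': 321.5386844843414, 'cy': 194.56899440687263, 'extrinsics': array([[-0.49665389,  0.86794628, -0.00204389,  0.27455918],
       [-0.6478549 , -0.36914464,  0.66634545,  0.28565547],
       [ 0.57759756,  0.3322672 ,  0.74564037, -1.54803393],
       [ 0.        ,  0.        ,  0.        ,  1.        ]])}
side {'fovy': 46.475422996215116, 'cx': 322.9817286679756, 'cy': 197.41150369967121, 'extrinsics': array([[-0.96283764, -0.27004083,  0.00464992,  0.54373768],
       [ 0.183878  , -0.64281715,  0.74362289, -0.20972155],
       [-0.19781949,  0.71684313,  0.66858311, -1.40885693],
       [ 0.        ,  0.        ,  0.        ,  1.        ]])}
wrist {'fovy': 62.007322696856384, 'cx': 320.79894419551124, 'cy': 203.14289662976105, 'extrinsics': array([[ 0.29043778, -0.95689237, -0.00169979, -0.64918568],
       [ 0.90482758,  0.27521208, -0.32487746,  0.0422505 ],
       [ 0.31134056,  0.09281867,  0.94575459, -0.38095423],
       [ 0.        ,  0.        ,  0.        ,  1.        ]])}
```

View pics/a_scene.png

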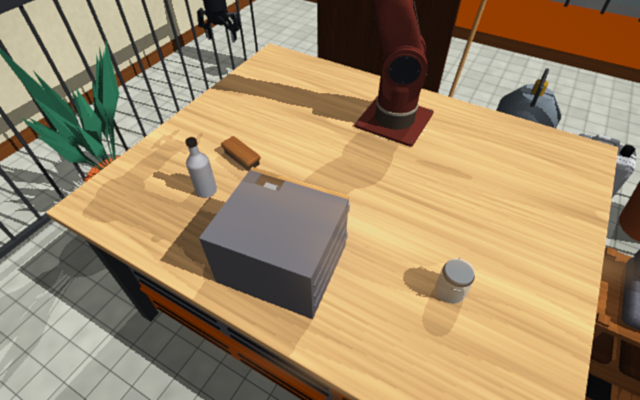

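View pics/a_side.png

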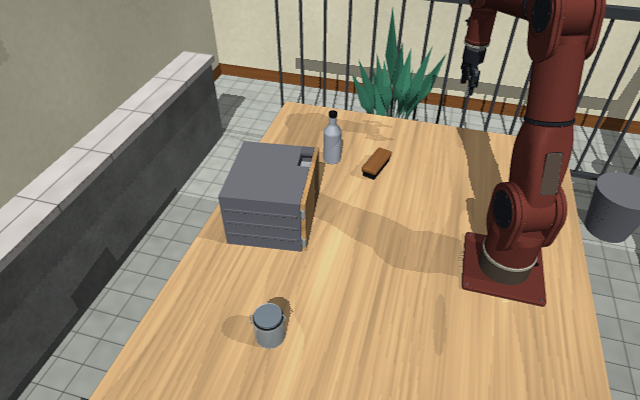

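View pics/a_wrist.png

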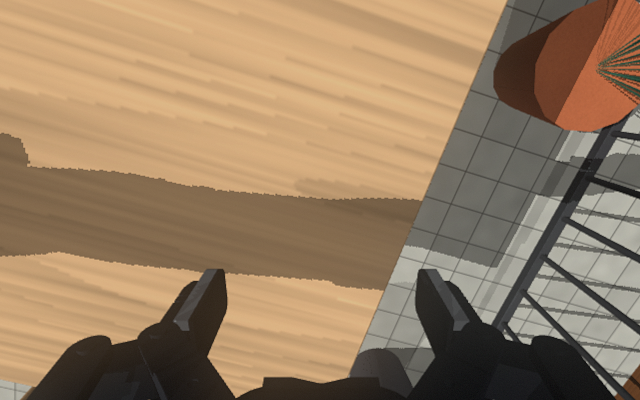

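Run:
```python
import cv2
from scipy.spatial.transform import Rotation as R
print(R.from_rotvec([-1.3334463,0.99033741,-0.9880833]).as_matrix().round(3))
a=cv2.imread("pics/a_scene.png")[160:320,160:370]; cv2.imwrite("pics/b_scene.png",cv2.resize(a,None,fx=3.5,fy=3.5,interpolation=cv2.INTER_CUBIC))
a=cv2.imread("pics/a_side.png")[100:260,210:400]; cv2.imwrite("pics/b_side.png",cv2.resize(a,None,fx=3.5,fy=3.5,interpolation=cv2.INTER_CUBIC))
```

```text
[[ 0.291 -0.001  0.957]
 [-0.957  0.002  0.291]
 [-0.002 -1.    -0.   ]]
```

View pics/b_scene.png

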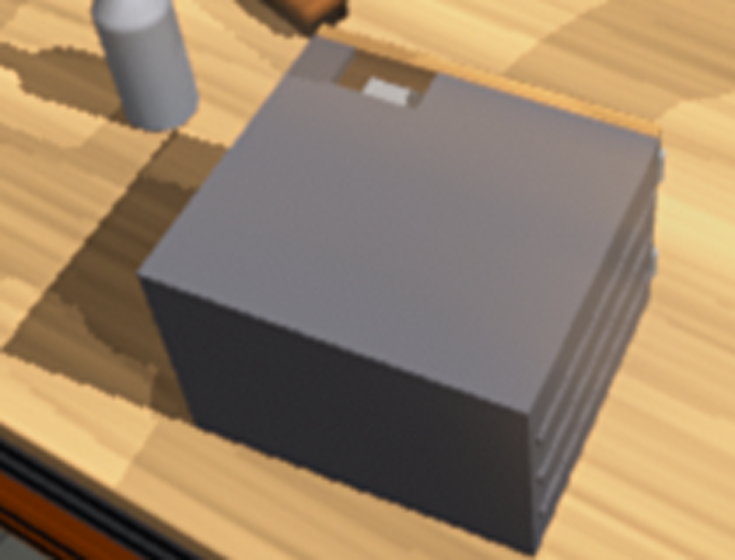

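View pics/b_side.png

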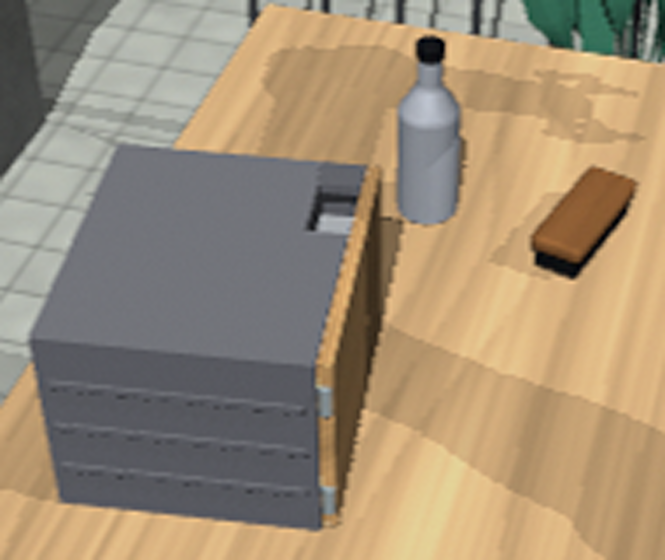

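```bash
cat > h.py <<'E'
import numpy as np, cv2
def ray(c,uv):
    f=200/np.tan(np.radians(c["fovy"])/2); E=c["extrinsics"]; R,t=E[:3,:3],E[:3,3]
    d=R.T@np.array([(uv[0]-c["cx"])/f,-(uv[1]-c["cy"])/f,-1.]); return -R.T@t,d/np.linalg.norm(d)
def onz(c,uv,z):
    o,d=ray(c,uv); return o+d*(z-o[2])/d[2]
def tri(c1,u1,c2,u2):
    o1,d1=ray(c1,u1);o2,d2=ray(c2,u2)
    s=np.linalg.lstsq(np.c_[d1,-d2],o2-o1,rcond=None)[0]
    p,q=o1+s[0]*d1,o2+s[1]*d2; return (p+q)/2,np.linalg.norm(p-q)
def proj(c,p):
    f=200/np.tan(np.radians(c["fovy"])/2); E=c["extrinsics"]; x=E[:3,:3]@p+E[:3,3]
    return np.array([c["cx"]+f*x[0]/-x[2],c["cy"]-f*x[1]/-x[2]])
E
cat > m.py <<'E'
from h import *
from rig import optics
import pickle
cs,cd=optics.read_camera("scene"),optics.read_camera("side")
f=lambda p,o:((np.array(p)+.5)/3.5-.5)+o
S={k:f(v,(160,160)) for k,v in dict(A=(140,273),B=(528,413),C=(657,142),D=(318,38)).items()}
T={k:f(v,(210,100)) for k,v in dict(A=(122,148),B=(33,342),C=(317,367),D=(365,166)).items()}
P=[]
for k in "ABCD":
    p,e=tri(cs,S[k],cd,T[k]); print(k,p.round(4),round(e,4),onz(cs,S[k],.2).round(4),onz(cd,T[k],.2).round(4)); P.append((onz(cs,S[k],.2)+onz(cd,T[k],.2))[:2]/2)
P=np.array(P)
M=np.array([[.24,-.14],[.24,.14],[0,.14],[0,-.14]])
a,b=P-P.mean(0),M-M.mean(0)
th=np.arctan2((b[:,0]*a[:,1]-b[:,1]*a[:,0]).sum(),(b*a).sum())
R=np.array([[np.cos(th),-np.sin(th)],[np.sin(th),np.cos(th)]]); t=P.mean(0)-R@M.mean(0)
print("yaw",th,"orig",t,"res",(P-(M@R.T+t)).round(4).tolist())
for n,m in dict(slot=(.02,-.07),hinge=(0,.134),dtop=(-.007,-.07)).items(): print(n,(R@m+t).round(4))
E
python3 m.py
```

```text
A [ 0.8757 -0.1392  0.1947] 0.0019 [ 0.8774 -0.1367  0.2   ] [ 0.8722 -0.1311  0.2   ]
B [0.8385 0.1372 0.1943] 0.0018 [0.8407 0.1382 0.2   ] [0.8352 0.1438 0.2   ]
C [0.6039 0.1039 0.1952] 0.0005 [0.6079 0.1059 0.2   ] [0.6021 0.1085 0.2   ]
D [ 0.6428 -0.1653  0.2009] 0.0004 [ 0.6424 -0.1657  0.2   ] [ 0.6432 -0.1668  0.2   ]
yaw 0.137778160472103 orig [ 0.62128147 -0.02947172] res [[-0.0034, 0.0013], [-0.0018, -0.0012], [0.003, -0.002], [0.0023, 0.0019]]
slot [ 0.6507 -0.0961]
hinge [0.6029 0.1033]
dtop [ 0.624  -0.0998]
```

```bash
cat > st.py <<'E'
from h import *
from rig import readout
from scipy.spatial.transform import Rotation as Ro
def tip(): 
    s=readout.sense(); return s,s["tcp_pos"],Ro.from_rotvec(s["orientation"]).as_matrix()
YAW=0.1378; ORG=np.array([0.6213,-0.0295,0])
def cup(p,O=None,Y=None):
    Y=YAW if Y is None else Y; O=ORG if O is None else O
    c,s=np.cos(Y),np.sin(Y); return np.array([[c,s,0],[-s,c,0],[0,0,1]])@(p-O)
def report():
    s,p,R=tip(); print("t",round(s["clock"],2),"tcp",p.round(4),"cup mm",(cup(p)*1000).round(1),"F",s["wrist_force"].round(2),"Fcup",cup(s["wrist_force"],0).round(2),"w",round(s["width"],2))
    print("toolz yaw deg",np.degrees(np.arctan2(R[1,2],R[0,2])).round(2),"tooly",R[:,1].round(3),"cup yaw",round(np.degrees(YAW),2))
    return s,p,R
def goto(target):
    s,p,R=report(); print("delta tool cm",(R.T@(np.array(target)-p)*100).round(2))
E
python3 - <<'E'
from st import *
from rig import optics
goto([.6507,-.0961,.33])
c=optics.read_camera("side"); f=lambda p:((np.array(p)+.5)/3.5-.5)+(210,100)
print(onz(c,f((428,220)),0),onz(c,f((430,40)),.21))
E
```

```text
t 0.25 tcp [ 0.1888 -0.6217  0.2309] cup mm [-509.7 -527.2  230.9] F [-0.26 -0.57  0.42] Fcup [-0.33 -0.53  0.42] w 1.0
toolz yaw deg 16.89 tooly [-0.     0.001 -1.   ] cup yaw 7.9
delta tool cm [-36.88  -9.88  59.47]
[ 0.62859249 -0.35487559  0.        ] [ 0.63748913 -0.38208642  0.21      ]
```

Call:
{"method": "jog_arm", "body": {"offset": [[0,-1.25,0],[0,-1.25,0],[0,-1.25,0],[0,-1.25,0],[0,-1.25,0],[0,-1.25,0],[0,-1.25,0],[0,-1.25,0]], "turn": [[0,1.13,0],[0,1.13,0],[0,1.13,0],[0,1.13,0],[0,1.13,0],[0,1.13,0],[0,1.13,0],[0,1.13,0]], "grip": 0, "force": 40}}

```text
clock: 0.97
tcp_pos: [0.1885, -0.6211, 0.3416]
orientation: [-1.263, 1.12, -1.12]
wrist_force: [0.0, -0.4, 0.3]
width: -0.001
```

```bash
python3 -c "
from st import *
goto([.63,-.1,.33])"
```

```text
t 0.97 tcp [ 0.1885 -0.6211  0.3416] cup mm [-510.  -526.5  341.6] F [ 0.02 -0.39  0.26] Fcup [-0.03 -0.39  0.26] w -0.0
toolz yaw deg 6.9 tooly [-0.  0. -1.] cup yaw 7.9
delta tool cm [-46.42   1.19  50.09]
```

Call:
{"method": "jog_arm", "body": {"offset": [[-2,0,2.15],[-2,0,2.15],[-2,0,2.15],[-2,0,2.15],[-2,0,2.15],[-2,0,2.15],[-2,0,2.15],[-2,0,2.15]], "turn": [[0,0,0],[0,0,0],[0,0,0],[0,0,0],[0,0,0],[0,0,0],[0,0,0],[0,0,0]]}}

```text
clock: 1.63
tcp_pos: [0.3411, -0.4431, 0.3574]
orientation: [-1.262, 1.129, -1.156]
wrist_force: [0.5, -0.1, 0.8]
width: -0.001
```

```bash
python3 -c "
from st import *
goto([.63,-.1,.33])"
```

```text
t 1.63 tcp [ 0.3411 -0.4431  0.3574] cup mm [-334.4 -371.2  357.4] F [ 0.49 -0.13  0.79] Fcup [ 0.47 -0.2   0.79] w -0.0
toolz yaw deg 5.33 tooly [ 0.005 -0.018 -1.   ] cup yaw 7.9
delta tool cm [-31.53   2.28  31.94]
```

Call:
{"method": "jog_arm", "body": {"offset": [[-1.9,0,2],[-1.9,0,2],[-1.9,0,2],[-1.9,0,2],[-1.9,0,2],[-1.9,0,2],[-1.9,0,2],[-1.9,0,2]], "turn": [[0,0,0],[0,0,0],[0,0,0],[0,0,0],[0,0,0],[0,0,0],[0,0,0],[0,0,0]]}}

```text
clock: 2.3
tcp_pos: [0.4938, -0.268, 0.3704]
orientation: [-1.255, 1.124, -1.178]
wrist_force: [0.7, -0.3, -0.2]
width: -0.002
```

```bash
python3 -c "
from st import *
goto([.63,-.1,.33])"
```

```text
t 2.3 tcp [ 0.4938 -0.268   0.3704] cup mm [-159.1 -218.7  370.4] F [ 0.72 -0.25 -0.17] Fcup [ 0.68 -0.35 -0.17] w -0.0
toolz yaw deg 4.66 tooly [ 0.017 -0.028 -0.999] cup yaw 7.9
delta tool cm [-15.75   3.8   14.88]
```

```bash
cat >> st.py <<'E'
def full(target,phi=0.0):
    s,p,R=report(); Y=YAW-phi
    T=np.array([[np.sin(Y),0,np.cos(Y)],[-np.cos(Y),0,np.sin(Y)],[0,-1,0]])
    print("delta tool cm",(R.T@(np.array(target)-p)*100).round(2),"turn deg",np.degrees(Ro.from_matrix(R.T@T).as_rotvec()).round(2))
def uncup(m):
    c,s=np.cos(YAW),np.sin(YAW); return np.array([[c,-s,0],[s,c,0],[0,0,1]])@(np.array(m)/1000)+ORG
E
python3 -c "
from st import *
full([.63,-.1,.33])"
```

```text
t 2.3 tcp [ 0.4938 -0.268   0.3704] cup mm [-159.1 -218.7  370.4] F [ 0.72 -0.25 -0.17] Fcup [ 0.68 -0.35 -0.17] w -0.0
toolz yaw deg 4.66 tooly [ 0.017 -0.028 -0.999] cup yaw 7.9
delta tool cm [-15.75   3.8   14.88] turn deg [-0.82 -3.24  1.7 ]
```

Call:
{"method": "jog_arm", "body": {"offset": [[-2,0.4,1.9],[-2,0.4,1.9],[-2,0.4,1.9],[-2,0.4,1.9],[-2,0.4,1.9],[-2,0.4,1.9],[-2,0.4,1.9],[-0.5,0.2,0.5]], "turn": [[0,0,0],[0,0,0],[0,0,0],[0,0,0],[0,0,0],[0,0,0],[0,0,0],[0,0,0]]}}

```text
clock: 2.97
tcp_pos: [0.6289, -0.1016, 0.3521]
orientation: [-1.243, 1.118, -1.194]
wrist_force: [-1.1, 1.2, -0.4]
width: -0.006
```

```bash
python3 -c "
from st import *
full([.63,-.1,.33])"
```

```text
t 2.97 tcp [ 0.6289 -0.1016  0.3521] cup mm [ -2.4 -72.5 352.1] F [-1.15  1.21 -0.41] Fcup [-0.97  1.36 -0.41] w -0.01
toolz yaw deg 4.14 tooly [ 0.032 -0.031 -0.999] cup yaw 7.9
delta tool cm [-0.23  2.21  0.05] turn deg [-1.63 -3.78  1.98]
```

Call:
{"method": "jog_arm", "body": {"offset": [[0,0.5,0],[0,0.5,0],[0,0.5,0],[0,0.4,0],[0,0,0],[0,0,0],[0,0,0],[0,0,0]], "turn": [[-0.4,-0.9,0.5],[-0.4,-0.9,0.5],[-0.4,-0.9,0.5],[-0.4,-0.9,0.5],[0,0,0],[0,0,0],[0,0,0],[0,0,0]]}}

```text
clock: 3.63
tcp_pos: [0.6281, -0.1067, 0.3347]
orientation: [-1.269, 1.112, -1.108]
wrist_force: [-0.2, -0.2, 0.1]
width: 0.006
```

```bash
python3 -c "
from st import *
full([.63,-.1,.33])
from rig import optics
import pickle
c=optics.read_camera('wrist'); pickle.dump(c,open('w1.pkl','wb')); cv2.imwrite('pics/w1.png',c['image'][:,:,::-1])
for m in [(0,-35,200),(0,-105,200),(40,-35,200),(40,-105,200),(0,-140,200)]: print(m,proj(c,uncup(m)).round(1))
"
```

```text
t 3.63 tcp [ 0.6281 -0.1067  0.3347] cup mm [ -3.9 -77.4 334.7] F [-0.16 -0.15  0.11] Fcup [-0.18 -0.13  0.11] w 0.01
toolz yaw deg 7.66 tooly [-0.001  0.002 -1.   ] cup yaw 7.9
delta tool cm [-0.64  0.47  0.28] turn deg [ 0.06 -0.23 -0.1 ]
(0, -35, 200) [272.1 186.4]
(0, -105, 200) [353.  186.2]
(40, -35, 200) [269.6 139.9]
(40, -105, 200) [354.3 139.6]
(0, -140, 200) [393.5 186. ]
```

View pics/w1.png

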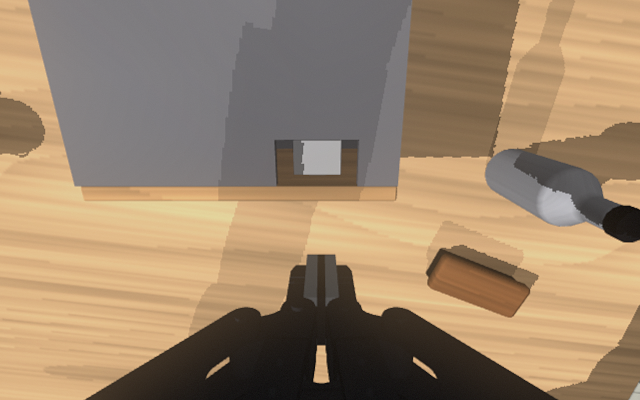

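```bash
python3 -c "
import cv2
a=cv2.imread('pics/w1.png')[120:205,250:410]; cv2.imwrite('pics/w1z.png',cv2.resize(a,None,fx=5,fy=5,interpolation=cv2.INTER_CUBIC))"
```

```text
(no output)
```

View pics/w1z.png

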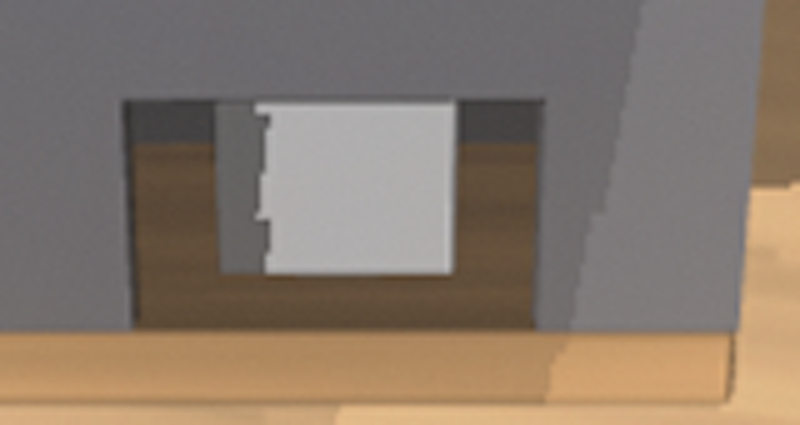

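```bash
sed -i 's/ORG=np.array.*/ORG=np.array([0.6218,-0.0333,0])/' st.py; python3 -c "
from st import *
full(uncup([18,-70,230]))
import pickle; c=pickle.load(open('w1.pkl','rb'))
for z in (165,175,185,195):
  print(z,[(cup(onz(c,u,z/1000))*1000).round(1)[:2].tolist() for u in [(294,174.4),(341,174.4)]])
"
```

```text
t 3.68 tcp [ 0.6281 -0.1068  0.3347] cup mm [ -3.9 -73.6 334.7] F [ 0.54 -0.4  -0.01] Fcup [ 0.48 -0.47 -0.01] w -0.0
toolz yaw deg 7.66 tooly [-0.001  0.001 -1.   ] cup yaw 7.9
delta tool cm [-0.36 10.47  2.2 ] turn deg [ 0.05 -0.24 -0.09]
165 [[1.9, -47.4], [1.7, -92.7]]
175 [[4.4, -48.3], [4.2, -92.1]]
185 [[6.9, -49.1], [6.8, -91.5]]
195 [[9.4, -50.0], [9.3, -90.9]]
```

Call:
{"method": "jog_arm", "body": {"offset": [[-0.3,1.5,0.4],[-0.3,1.5,0.4],[-0.2,1.5,0.4],[-0.1,1.5,0.4],[0,1.5,0.3],[0,1.0,0.1],[0,0.5,0],[0,0,0]], "turn": [[0,0,0],[0,0,0],[0,0,0],[0,0,0],[0,0,0],[0,0,0],[0,0,0],[0,0,0]]}}

```text
clock: 4.35
tcp_pos: [0.6482, -0.0952, 0.245]
orientation: [-1.265, 1.107, -1.115]
wrist_force: [-1.1, 0.7, 1.0]
width: -0.002
```

```bash
python3 -c "
from st import *
full(uncup([18,-70,230]))
from rig import optics
c=optics.read_camera('wrist'); a=c['image'][:,:,::-1]; cv2.imwrite('pics/w2.png',a)
for n in ('scene','side'):
  c=optics.read_camera(n); cv2.imwrite('pics/c_%s.png'%n,cv2.resize(c['image'][60:220,180:380,::-1],None,fx=4,fy=3.75,interpolation=2))
"
```

```text
t 4.35 tcp [ 0.6482 -0.0952  0.245 ] cup mm [ 17.6 -65.  245. ] F [-1.11  0.73  0.99] Fcup [-1.    0.88  0.99] w -0.0
toolz yaw deg 7.56 tooly [ 0.006 -0.001 -1.   ] cup yaw 7.9
delta tool cm [0.5  1.5  0.03] turn deg [-0.32 -0.34  0.08]
```

View pics/w2.png

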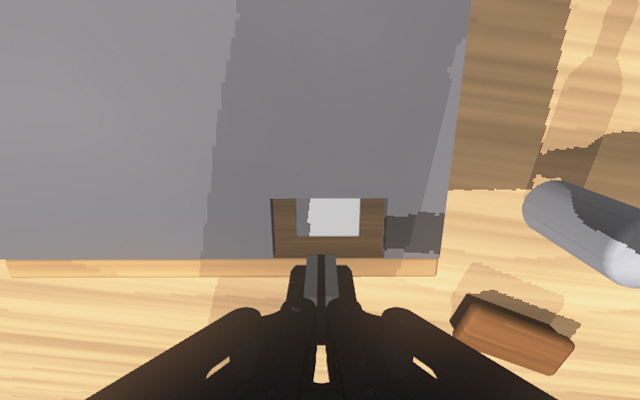

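View pics/c_side.png

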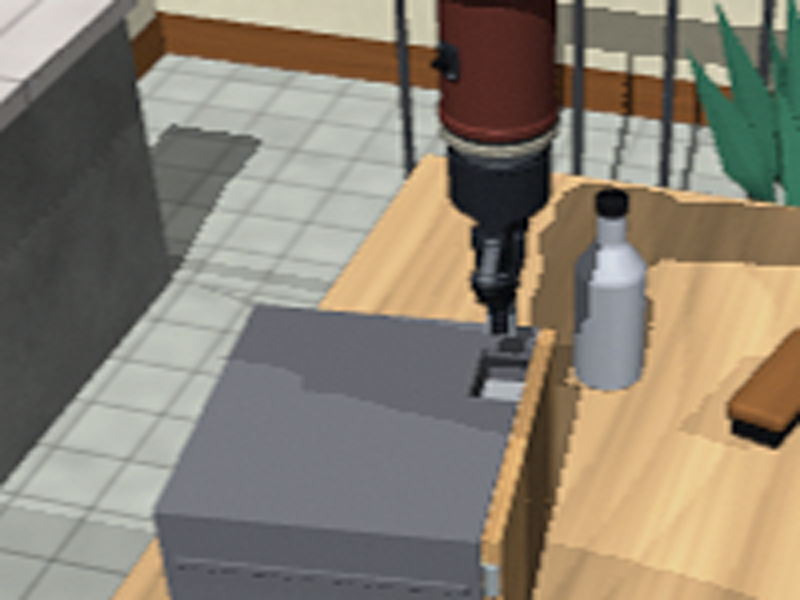

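Call:
{"method": "jog_arm", "body": {"offset": [[0.2,0.7,0],[0.2,0.7,0],[0.1,0.7,0],[0,0.5,0],[0,0,0],[0,0,0],[0,0,0],[0,0,0]], "turn": [[-0.1,-0.1,0],[-0.1,-0.1,0],[-0.1,-0.1,0],[0,0,0],[0,0,0],[0,0,0],[0,0,0],[0,0,0]]}}

```text
clock: 5.17
tcp_pos: [0.6505, -0.1016, 0.2207]
orientation: [-1.269, 1.103, -1.113]
wrist_force: [0.6, -0.7, 0.4]
width: -0.0
```

```bash
python3 -c "
from st import *
full(uncup([18,-70,210]))
from rig import optics
c=optics.read_camera('wrist'); a=c['image'][:,:,::-1]; cv2.imwrite('pics/w3.png',cv2.resize(a[200:330,250:410],None,fx=4,fy=4,interpolation=2))
for m in [(0,-35,200),(0,-105,200),(40,-35,200),(40,-105,200),(0,-140,200)]: print(m,(4*(proj(c,uncup(m))-(250,200))).round(1))
"
```

```text
t 5.17 tcp [ 0.6505 -0.1016  0.2207] cup mm [ 19.1 -71.5 220.7] F [ 0.58 -0.71  0.42] Fcup [ 0.48 -0.78  0.42] w -0.0
toolz yaw deg 7.82 tooly [ 0.006 -0.002 -1.   ] cup yaw 7.9
delta tool cm [-0.16  1.07 -0.11] turn deg [-0.31 -0.07  0.19]
(0, -35, 200) [ 23.4 328.5]
(0, -105, 200) [520.3 327.1]
(40, -35, 200) [ 4.  62.8]
(40, -105, 200) [537.2  61.6]
(0, -140, 200) [768.4 326.4]
```

View pics/w3.png

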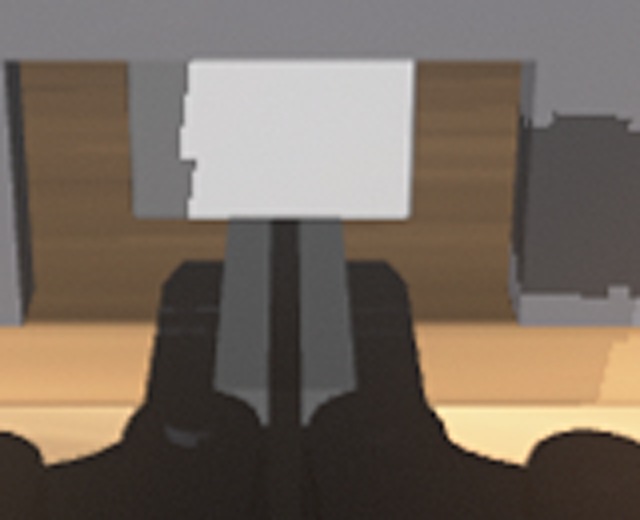

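Call:
{"method": "jog_arm", "body": {"offset": [[-0.05,0.6,-0.03],[-0.05,0.6,-0.03],[-0.05,0.5,-0.03],[0,0.3,-0.02],[0,0.1,0],[0,0,0],[0,0,0],[0,0,0]], "turn": [[-0.1,0,0.05],[-0.1,0,0.05],[-0.1,0,0.05],[0,0,0],[0,0,0],[0,0,0],[0,0,0],[0,0,0]]}}

```text
clock: 5.88
tcp_pos: [0.6492, -0.0998, 0.1974]
orientation: [-1.271, 1.108, -1.108]
wrist_force: [0.1, 0.3, 0.1]
width: -0.001
```

```bash
python3 -c "
from st import *
full(uncup([18,-70,190]))"
```

```text
t 5.88 tcp [ 0.6492 -0.0998  0.1974] cup mm [ 18.  -69.6 197.4] F [0.09 0.35 0.06] Fcup [0.14 0.33 0.06] w -0.0
toolz yaw deg 7.85 tooly [-0. -0. -1.] cup yaw 7.9
delta tool cm [0.04 0.74 0.  ] turn deg [ 0.02 -0.05  0.02]
```

Call:
{"method": "jog_arm", "body": {"offset": [[0,0.15,0],[0,0.15,0],[0,0.15,0],[0,0.15,0],[0,0.15,0],[0,0.15,0],[0,0.1,0],[0,0,0]], "turn": [[0,0,0],[0,0,0],[0,0,0],[0,0,0],[0,0,0],[0,0,0],[0,0,0],[0,0,0]]}}

```text
clock: 6.55
tcp_pos: [0.6495, -0.0999, 0.1871]
orientation: [-1.271, 1.107, -1.109]
wrist_force: [0.2, -0.0, 0.4]
width: 0.001
```

```bash
python3 -c "
from st import *
full(uncup([18,-70,180]))"
```

```text
t 6.55 tcp [ 0.6495 -0.0999  0.1871] cup mm [ 18.3 -69.7 187.1] F [ 0.23 -0.03  0.36] Fcup [ 0.22 -0.06  0.36] w 0.0
toolz yaw deg 7.84 tooly [ 0.001 -0.001 -1.   ] cup yaw 7.9
delta tool cm [ 0.03  0.71 -0.03] turn deg [-0.05 -0.05  0.04]
```

Call:
{"method": "jog_arm", "body": {"offset": [[0,0.1,0],[0,0.1,0],[0,0.1,0],[0,0.1,0],[0,0.1,0],[0,0.1,0],[0,0.1,0],[0,0,0]], "turn": [[0,0,0],[0,0,0],[0,0,0],[0,0,0],[0,0,0],[0,0,0],[0,0,0],[0,0,0]]}}

```text
clock: 7.22
tcp_pos: [0.6496, -0.0999, 0.1793]
orientation: [-1.271, 1.107, -1.109]
wrist_force: [-0.4, -0.1, 0.7]
width: 0.001
```

```bash
python3 -c "
from st import *
full(uncup([18,-70,175]))"
```

```text
t 7.22 tcp [ 0.6496 -0.0999  0.1793] cup mm [ 18.4 -69.8 179.3] F [-0.36 -0.12  0.69] Fcup [-0.38 -0.07  0.69] w 0.0
toolz yaw deg 7.84 tooly [ 0.001 -0.001 -1.   ] cup yaw 7.9
delta tool cm [ 0.02  0.43 -0.04] turn deg [-0.05 -0.05  0.04]
```

Call:
{"method": "jog_arm", "body": {"offset": [[0,0.05,0],[0,0.05,0],[0,0.05,0],[0,0.05,0],[0,0.05,0],[0,0.05,0],[0,0.05,0],[0,0,0]], "turn": [[0,0,0],[0,0,0],[0,0,0],[0,0,0],[0,0,0],[0,0,0],[0,0,0],[0,0,0]]}}

```text
clock: 7.88
tcp_pos: [0.6499, -0.0999, 0.176]
orientation: [-1.27, 1.106, -1.109]
wrist_force: [0.1, -0.7, -0.3]
width: 0.002
```

```bash
python3 -c "
from st import *
full(uncup([18,-70,175]))"
```

```text
t 7.88 tcp [ 0.6499 -0.0999  0.176 ] cup mm [ 18.7 -69.8 176. ] F [ 0.11 -0.73 -0.25] Fcup [ 0.01 -0.74 -0.25] w 0.0
toolz yaw deg 7.84 tooly [ 0.002 -0.001 -1.   ] cup yaw 7.9
delta tool cm [ 0.02  0.1  -0.07] turn deg [-0.11 -0.05  0.05]
```

Call:
{"method": "jog_arm", "body": {"offset": [[0,0.05,0],[0,0.05,0],[0,0.05,0],[0,0.05,0],[0,0.05,0],[0,0.05,0],[0,0,0],[0,0,0]], "turn": [[0,0,0],[0,0,0],[0,0,0],[0,0,0],[0,0,0],[0,0,0],[0,0,0],[0,0,0]]}}

```text
clock: 8.55
tcp_pos: [0.6502, -0.0999, 0.1749]
orientation: [-1.269, 1.105, -1.111]
wrist_force: [-1.7, -0.7, 4.6]
width: -0.001
```

```bash
python3 -c "
from st import *
full(uncup([18,-70,175]))"
```

```text
t 8.55 tcp [ 0.6502 -0.0999  0.1749] cup mm [ 19.  -69.9 174.9] F [-1.69 -0.7   4.58] Fcup [-1.77 -0.46  4.58] w -0.0
toolz yaw deg 7.83 tooly [ 0.004 -0.001 -1.   ] cup yaw 7.9
delta tool cm [ 0.01 -0.01 -0.1 ] turn deg [-0.2  -0.06  0.1 ]
```

Call:
{"method": "jog_arm", "body": {"offset": [[0,0.1,-0.03],[0,0.1,-0.03],[0,0.1,-0.02],[0,0.1,-0.02],[0,0.1,0],[0,0.1,0],[0,0.1,0],[0,0.1,0]], "turn": [[-0.05,0,0],[-0.05,0,0],[-0.05,0,0],[-0.05,0,0],[0,0,0],[0,0,0],[0,0,0],[0,0,0]]}}

```text
clock: 9.22
tcp_pos: [0.6505, -0.0999, 0.17]
orientation: [-1.27, 1.104, -1.112]
wrist_force: [-3.5, -0.2, 9.3]
width: -0.001
```

```bash
python3 -c "
from st import *
full(uncup([18,-70,166.5]))"
```

```text
t 9.22 tcp [ 0.6505 -0.0999  0.17  ] cup mm [ 19.3 -69.9 170. ] F [-3.49 -0.18  9.35] Fcup [-3.48  0.31  9.35] w -0.0
toolz yaw deg 7.84 tooly [ 0.004 -0.002 -1.   ] cup yaw 7.9
delta tool cm [ 0.01  0.35 -0.13] turn deg [-0.22 -0.06  0.17]
```

Call:
{"method": "jog_arm", "body": {"offset": [[0,0.1,-0.05],[0,0.1,-0.05],[0,0.1,-0.05],[0,0.1,-0.05],[0,0.05,-0.05],[0,0.05,-0.05],[0,0.05,-0.05],[0,0.05,-0.05]], "turn": [[-0.05,0,0.02],[-0.05,0,0.02],[-0.05,0,0.02],[-0.05,0,0.02],[0,0,0],[0,0,0],[0,0,0],[0,0,0]]}}

```text
clock: 9.88
tcp_pos: [0.6502, -0.0999, 0.1707]
orientation: [-1.265, 1.098, -1.115]
wrist_force: [-1.4, 1.1, 7.4]
width: 0.002
```

```bash
python3 -c "
from st import *
full(uncup([12,-70,166.5]))"
```

```text
t 9.88 tcp [ 0.6502 -0.0999  0.1707] cup mm [ 19.  -69.9 170.7] F [-1.4   1.13  7.43] Fcup [-1.23  1.32  7.43] w 0.0
toolz yaw deg 7.85 tooly [ 0.011 -0.002 -1.   ] cup yaw 7.9
delta tool cm [ 0.01  0.41 -0.71] turn deg [-0.62 -0.04  0.23]
```

Call:
{"method": "jog_arm", "body": {"offset": [[0,0.11,-0.05],[0,0.11,-0.05],[0,0.11,-0.05],[0,0.11,-0.05],[0,0.11,-0.05],[0,0.11,-0.05],[0,0.1,-0.05],[0,0.1,-0.05]], "turn": [[-0.15,0,0.04],[-0.15,0,0.04],[-0.15,0,0.04],[-0.15,0,0.04],[-0.15,0,0.04],[-0.1,0,0.02],[-0.1,0,0],[-0.1,0,0]]}}

```text
clock: 10.55
tcp_pos: [0.6503, -0.0999, 0.1692]
orientation: [-1.27, 1.103, -1.111]
wrist_force: [-1.5, -0.1, 8.8]
width: -0.002
```

```bash
python3 -c "
from st import *
full(uncup([12,-70,166.5]))"
```

```text
t 10.55 tcp [ 0.6503 -0.0999  0.1692] cup mm [ 19.1 -69.9 169.2] F [-1.51 -0.11  8.77] Fcup [-1.52  0.1   8.77] w -0.0
toolz yaw deg 7.87 tooly [ 0.004 -0.002 -1.   ] cup yaw 7.9
delta tool cm [ 0.01  0.27 -0.71] turn deg [-0.21 -0.02  0.16]
```

Call:
{"method": "jog_arm", "body": {"offset": [[0,0.15,-0.05],[0,0.15,-0.05],[0,0.15,-0.05],[0,0.15,-0.05],[0,0.15,-0.05],[0,0.15,-0.05],[0,0.15,-0.05],[0,0.15,-0.05]], "turn": [[-0.15,0,0.04],[-0.15,0,0.04],[-0.15,0,0.04],[-0.15,0,0.04],[-0.15,0,0.04],[-0.15,0,0.02],[-0.15,0,0],[-0.15,0,0]]}}

```text
clock: 11.22
tcp_pos: [0.6505, -0.1, 0.1663]
orientation: [-1.277, 1.11, -1.107]
wrist_force: [-3.2, 0.4, 11.6]
width: 0.003
```

```bash
python3 -c "
from st import *
full(uncup([12,-70,166.5]))"
```

```text
t 11.22 tcp [ 0.6505 -0.1     0.1663] cup mm [ 19.3 -70.  166.3] F [-3.24  0.37 11.59] Fcup [-3.16  0.81 11.59] w 0.0
toolz yaw deg 7.88 tooly [-0.005 -0.003 -1.   ] cup yaw 7.9
delta tool cm [ 0.   -0.01 -0.73] turn deg [ 0.31 -0.02  0.12]
```

Call:
{"method": "jog_arm", "body": {"offset": [[0,0.13,-0.1],[0,0.13,-0.12],[0,0.13,-0.15],[0,0.13,-0.15],[0,0.13,-0.15],[0.01,0.13,-0.15],[0.01,0.13,-0.15],[0.01,0.13,-0.15]], "turn": [[0,0,0.03],[0,0,0.03],[0,0.2,0.03],[0,0.3,0.03],[0,0.4,0.03],[0,0.4,0.02],[0,0.4,0],[0,0.4,0]]}}

```text
clock: 11.88
tcp_pos: [0.6496, -0.1002, 0.1684]
orientation: [-1.241, 1.118, -1.146]
wrist_force: [0.1, 0.8, 9.1]
width: -0.002
```

```bash
python3 -c "
from st import *
full(uncup([12,-70,166.5]))
from rig import optics
for n in ('wrist',):
  c=optics.read_camera(n); cv2.imwrite('pics/d_%s.png'%n,c['image'][:,:,::-1])
"
```

```text
t 11.88 tcp [ 0.6496 -0.1002  0.1684] cup mm [ 18.4 -70.1 168.4] F [0.06 0.76 9.08] Fcup [0.16 0.74 9.08] w -0.0
toolz yaw deg 5.79 tooly [ 0.022 -0.001 -1.   ] cup yaw 7.9
delta tool cm [ 0.02  0.17 -0.64] turn deg [-1.24 -2.11  0.2 ]
```

View pics/d_wrist.png

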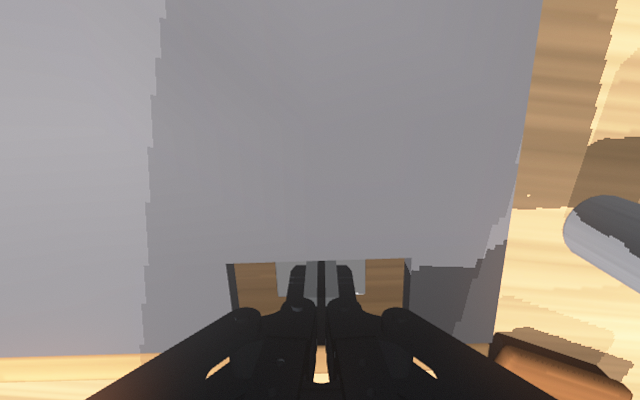

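Call:
{"method": "jog_arm", "body": {"offset": [[0,0.17,-0.06],[0,0.17,-0.06],[0,0.17,-0.06],[0,0.17,-0.06],[0,0.17,-0.06],[0,0.16,-0.06],[0,0.16,-0.06],[0,0.16,-0.06]], "turn": [[-0.3,0,0.03],[-0.3,0,0.03],[-0.3,0,0.03],[-0.3,0,0.03],[-0.2,0,0.03],[-0.2,0,0.02],[-0.2,0,0],[-0.2,0,0]]}}

```text
clock: 12.6
tcp_pos: [0.6506, -0.1, 0.1658]
orientation: [-1.256, 1.131, -1.139]
wrist_force: [-3.7, 0.5, 11.9]
width: 0.001
```

```bash
python3 -c "
from st import *
full(uncup([12,-70,166.5]))
"
```

```text
t 12.6 tcp [ 0.6506 -0.1     0.1658] cup mm [ 19.4 -70.  165.8] F [-3.66  0.53 11.89] Fcup [-3.55  1.03 11.89] w 0.0
toolz yaw deg 5.78 tooly [ 0.003 -0.004 -1.   ] cup yaw 7.9
delta tool cm [ 0.03 -0.07 -0.74] turn deg [-0.16 -2.11  0.23]
```

Call:
{"method": "jog_arm", "body": {"offset": [[0,0.17,-0.2],[0,0.17,-0.25],[0,0.17,-0.25],[0,0.17,-0.25],[0,0.17,-0.25],[0,0.17,-0.25],[0,0.17,-0.25],[0,0.17,-0.25]], "turn": [[-0.2,0,0.03],[-0.25,0,0.03],[-0.25,0,0.03],[-0.25,0,0.03],[-0.25,0,0.03],[-0.25,0,0.02],[-0.25,0,0],[-0.25,0,0]]}}

```text
clock: 13.27
tcp_pos: [0.6436, -0.1014, 0.1668]
orientation: [-1.259, 1.13, -1.14]
wrist_force: [0.1, 0.1, 11.6]
width: -0.002
```

```bash
python3 -c "
from st import *
full(uncup([12,-70,166.5]))
"
```

```text
t 13.27 tcp [ 0.6436 -0.1014  0.1668] cup mm [ 12.3 -70.4 166.8] F [ 0.1   0.06 11.61] Fcup [ 0.11  0.04 11.61] w -0.0
toolz yaw deg 5.8 tooly [ 0.002 -0.006 -1.   ] cup yaw 7.9
delta tool cm [-0.04  0.03 -0.03] turn deg [-0.05 -2.09  0.38]
```

Call:
{"method": "jog_arm", "body": {"offset": [[0,0.17,-0.25],[0,0.17,-0.25],[0.01,0.17,-0.25],[0.01,0.17,-0.25],[0.01,0.17,-0.25],[0.01,0.17,-0.25],[0.01,0.17,-0.25],[0.01,0.17,-0.25]], "turn": [[-0.25,0,0.05],[-0.25,0,0.05],[-0.25,0.2,0.05],[-0.25,0.3,0.05],[-0.25,0.4,0.05],[-0.25,0.4,0.05],[-0.25,0.4,0.05],[-0.25,0.4,0.05]]}}

```text
clock: 13.93
tcp_pos: [0.636, -0.1027, 0.1672]
orientation: [-1.243, 1.161, -1.164]
wrist_force: [0.0, -0.2, 10.8]
width: -0.001
```

```bash
python3 -c "
from st import *
full(uncup([12,-70,166.5]))
from rig import optics
for n in ('wrist','side'):
  c=optics.read_camera(n); cv2.imwrite('pics/e_%s.png'%n,c['image'][:,:,::-1])
cv2.imwrite('pics/e_side.png',cv2.resize(c['image'][60:260,180:380,::-1],None,fx=3,fy=3,interpolation=2))
"
```

```text
t 13.93 tcp [ 0.636  -0.1027  0.1672] cup mm [  4.6 -70.7 167.2] F [ 0.03 -0.16 10.84] Fcup [ 1.000e-02 -1.600e-01  1.084e+01] w -0.0
toolz yaw deg 3.66 tooly [-0.001 -0.004 -1.   ] cup yaw 7.9
delta tool cm [-0.13  0.07  0.74] turn deg [ 0.09 -4.23  0.24]
```

View pics/e_wrist.png

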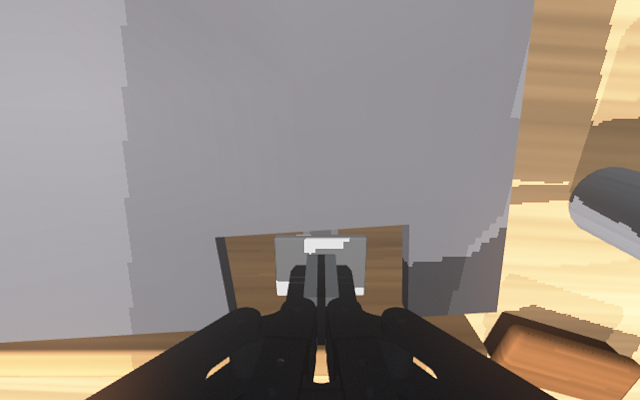

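View pics/e_side.png

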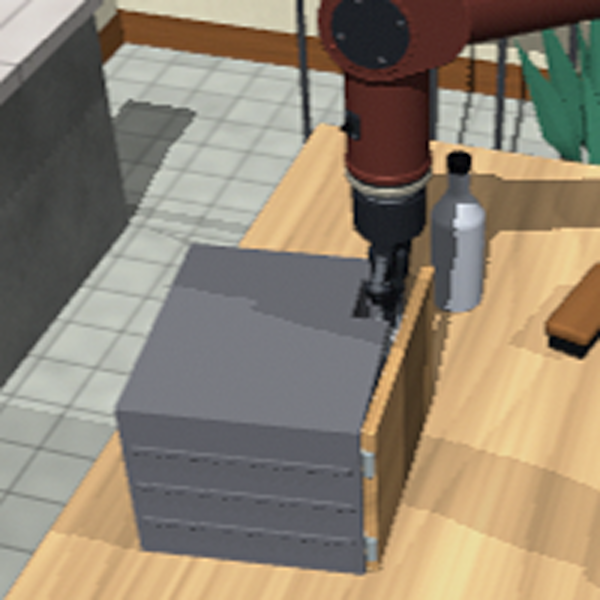

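Call:
{"method": "jog_arm", "body": {"offset": [[0.02,0.18,-0.25],[0.02,0.18,-0.25],[0.02,0.18,-0.25],[0.02,0.18,-0.25],[0.02,0.18,-0.25],[0.02,0.18,-0.25],[0.02,0.18,-0.25],[0.02,0.18,-0.25]], "turn": [[-0.2,0.4,0.05],[-0.2,0.4,0.05],[-0.2,0.4,0.05],[-0.2,0.4,0.05],[-0.2,0.4,0.05],[-0.2,0.4,0.05],[-0.2,0.4,0.05],[-0.2,0.4,0.05]]}}

```text
clock: 14.7
tcp_pos: [0.6279, -0.1039, 0.1665]
orientation: [-1.212, 1.202, -1.205]
wrist_force: [0.5, 0.4, 11.4]
width: -0.004
```

```bash
python3 -c "
from st import *
full(uncup([12,-70,166.5]))
"
```

```text
t 14.7 tcp [ 0.6279 -0.1039  0.1665] cup mm [ -3.7 -70.7 166.5] F [ 0.49  0.44 11.38] Fcup [ 0.54  0.37 11.38] w -0.0
toolz yaw deg 0.44 tooly [ 0.002 -0.    -1.   ] cup yaw 7.9
delta tool cm [-0.28  0.    1.54] turn deg [-0.11 -7.46  0.02]
```

Call:
{"method": "jog_arm", "body": {"offset": [[0.03,0.18,-0.32],[0.03,0.18,-0.32],[0.03,0.18,-0.32],[0.03,0.18,-0.32],[0.03,0.18,-0.32],[0.03,0.18,-0.32],[0.03,0.18,-0.32],[0.03,0.18,-0.32]], "turn": [[-0.25,0.3,0],[-0.25,0.3,0],[-0.25,0.3,0],[-0.25,0.3,0],[-0.25,0.3,0],[-0.25,0.3,0],[-0.25,0.3,0],[-0.25,0.3,0]]}}

```text
clock: 15.37
tcp_pos: [0.6149, -0.1049, 0.1664]
orientation: [-1.193, 1.234, -1.237]
wrist_force: [-0.5, 0.6, 12.6]
width: 0.001
```

```bash
python3 -c "
from st import *
full(uncup([12,-70,166.5]))
"
```

```text
t 15.37 tcp [ 0.6149 -0.1049  0.1664] cup mm [-16.7 -70.  166.4] F [-0.49  0.61 12.63] Fcup [-0.4   0.68 12.63] w 0.0
toolz yaw deg -2.02 tooly [ 0.001 -0.002 -1.   ] cup yaw 7.9
delta tool cm [-0.49 -0.01  2.83] turn deg [-0.03 -9.92  0.11]
```

Call:
{"method": "jog_arm", "body": {"offset": [[0.04,0.16,-0.32],[0.04,0.16,-0.32],[0.04,0.16,-0.32],[0.04,0.16,-0.32],[0.04,0.16,-0.32],[0.04,0.16,-0.32],[0.04,0.16,-0.32],[0.04,0.16,-0.32]], "turn": [[-0.25,0.5,0],[-0.25,0.5,0],[-0.25,0.5,0],[-0.25,0.5,0],[-0.25,0.5,0],[-0.25,0.5,0],[-0.25,0.5,0],[-0.25,0.5,0]]}}

```text
clock: 16.03
tcp_pos: [0.6015, -0.1052, 0.1673]
orientation: [-1.159, 1.288, -1.288]
wrist_force: [1.0, -0.4, 11.2]
width: 0.001
```

```bash
python3 -c "
from st import *
full(uncup([12,-70,166.5]))
from rig import optics
c=optics.read_camera('wrist'); cv2.imwrite('pics/f_w.png',c['image'][:,:,::-1])
c=optics.read_camera('side')
cv2.imwrite('pics/f_side.png',cv2.resize(c['image'][60:260,180:380,::-1],None,fx=3,fy=3,interpolation=2))
"
```

```text
t 16.03 tcp [ 0.6015 -0.1052  0.1673] cup mm [-29.9 -68.4 167.3] F [ 0.96 -0.4  11.16] Fcup [ 0.89 -0.52 11.16] w 0.0
toolz yaw deg -6.14 tooly [-0.001 -0.002 -1.   ] cup yaw 7.9
delta tool cm [-0.86  0.08  4.11] turn deg [  0.08 -14.03   0.09]
```

View pics/f_w.png

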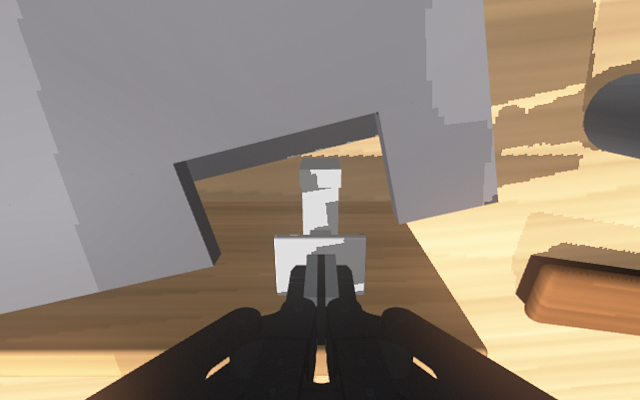

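View pics/f_side.png

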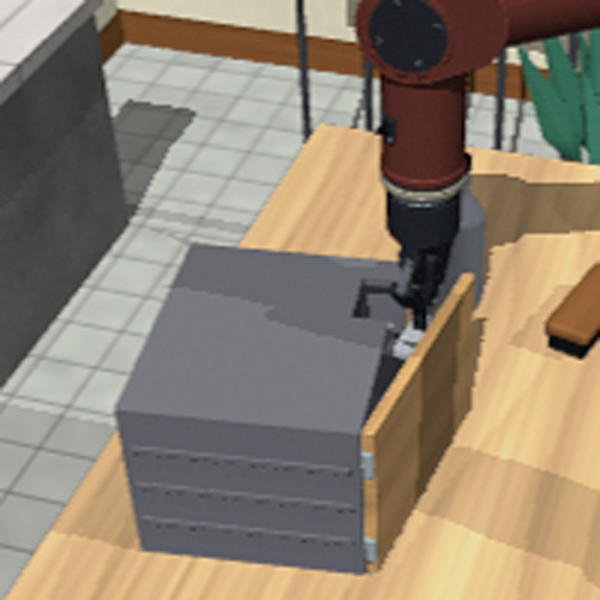

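Call:
{"method": "jog_arm", "body": {"offset": [[0,-0.05,0],[0,-0.2,0],[0,-0.3,0],[0,-0.4,0],[0,-0.4,0],[0,-0.3,0],[0,0,0],[0,0,0]], "turn": [[0,0,0],[0,0,0],[0,0,0],[0,0,0],[0,0,0],[0,0,0],[0,0,0],[0,0,0]]}}

```text
clock: 16.8
tcp_pos: [0.6035, -0.1051, 0.1864]
orientation: [-1.155, 1.284, -1.291]
wrist_force: [-0.3, -0.5, -0.2]
width: 0.001
```

```bash
cat >> st.py <<'E'
def door(z=.2):
    # tcp relative to hinge: angle of door if face touches tcp at 11 mm
    s,p,R=tip(); r=cup(p)[:2]*1000-np.array([0,134]); rad=np.hypot(*r)
    a=np.degrees(np.arctan2(-r[0],-r[1])); print("radius",rad.round(1),"tcp angle",a.round(2),"door angle if touching",(a+np.degrees(np.arcsin(11/rad))).round(2),"tool phi",(np.degrees(YAW)-np.degrees(np.arctan2(R[1,2],R[0,2]))).round(2))
E
python3 -c "
from st import *
s,p,R=report(); door(); print(s['q'].round(2))
"
```

```text
t 16.8 tcp [ 0.6035 -0.1051  0.1864] cup mm [-28.  -68.6 186.4] F [-0.33 -0.53 -0.16] Fcup [-0.4  -0.48 -0.16] w 0.0
toolz yaw deg -6.12 tooly [ 0.004 -0.002 -1.   ] cup yaw 7.9
radius 204.5 tcp angle 7.86 door angle if touching 10.94 tool phi 14.02
[ 0.4   0.31 -0.37  1.61  0.12  1.24 -1.67]
```

```bash
cat >> st.py <<'E'
def way(D,r,d,phi,z=184):
    D=np.radians(D); x=d*np.cos(D)-r*np.sin(D); y=134-d*np.sin(D)-r*np.cos(D)
    full(uncup([x,y,z]),np.radians(phi))
E
python3 -c "
from st import *
way(25,200,12,19)
h=uncup([0,134,0]);print(h)
for D,r in ((40,185),(55,170),(70,150)):
  a=np.radians(D);print(D,uncup([12*np.cos(a)-r*np.sin(a),134-12*np.sin(a)-r*np.cos(a),184]))
"
```

```text
t 16.8 tcp [ 0.6035 -0.1051  0.1864] cup mm [-28.  -68.6 186.4] F [-0.33 -0.53 -0.16] Fcup [-0.4  -0.48 -0.16] w 0.0
toolz yaw deg -6.12 tooly [ 0.004 -0.002 -1.   ] cup yaw 7.9
delta tool cm [-0.47  0.21 -4.83] turn deg [-0.24  4.98  0.08]
[0.60339318 0.09942976 0.        ]
40 [ 0.5152367  -0.06365744  0.184     ]
55 [ 0.48701945 -0.02507388  0.184     ]
70 [0.47643695 0.01864538 0.184     ]
```

Call:
{"method": "jog_arm", "body": {"offset": [[-0.03,0,-0.2],[-0.03,0,-0.3],[-0.04,0,-0.4],[-0.04,0,-0.4],[-0.04,0,-0.4],[-0.05,0,-0.4],[-0.05,0,-0.4],[-0.05,0,-0.4]], "turn": [[0,0.4,0],[0,0.4,0],[0,0.4,0],[0,0.4,0],[0,0.4,0],[0,0.4,0],[0,0.4,0],[0,0.4,0]]}}

```text
clock: 17.47
tcp_pos: [0.5721, -0.0977, 0.1848]
orientation: [-1.124, 1.33, -1.335]
wrist_force: [0.1, -1.0, 0.3]
width: 0.002
```

```bash
python3 -c "
from st import *
way(28,198,12,22);door()"
```

```text
t 17.47 tcp [ 0.5721 -0.0977  0.1848] cup mm [-58.  -57.  184.8] F [ 0.12 -0.97  0.3 ] Fcup [-0.01 -0.98  0.3 ] w 0.0
toolz yaw deg -9.69 tooly [ 0.003 -0.002 -1.   ] cup yaw 7.9
delta tool cm [-0.27  0.07 -2.64] turn deg [-0.17  4.42  0.09]
radius 199.6 tcp angle 16.9 door angle if touching 20.06 tool phi 17.58
```

Call:
{"method": "jog_arm", "body": {"offset": [[-0.05,0,-0.45],[-0.05,0,-0.45],[-0.06,0,-0.45],[-0.06,0,-0.45],[-0.08,0,-0.45],[-0.08,0,-0.45],[-0.1,0,-0.45],[-0.1,0,-0.45]], "turn": [[0,0.4,0],[0,0.4,0],[0,0.4,0],[0,0.4,0],[0,0.4,0],[0,0.4,0],[0,0.4,0],[0,0.4,0]]}}

```text
clock: 18.13
tcp_pos: [0.534, -0.084, 0.1849]
orientation: [-1.09, 1.374, -1.381]
wrist_force: [0.3, -2.5, -0.5]
width: 0.006
```

```bash
python3 -c "
from st import *
way(42,185,13,26);door()
from rig import optics
c=optics.read_camera('scene')
cv2.imwrite('pics/g_s.png',cv2.resize(c['image'][100:320,160:400,::-1],None,fx=2.5,fy=2.5,interpolation=2))"
```

```text
t 18.13 tcp [ 0.534  -0.084   0.1849] cup mm [-93.9 -38.1 184.9] F [ 0.25 -2.49 -0.54] Fcup [-0.09 -2.51 -0.54] w 0.01
toolz yaw deg -13.26 tooly [ 0.003 -0.003 -1.   ] cup yaw 7.9
delta tool cm [-1.69  0.07 -2.82] turn deg [-0.2   4.85  0.1 ]
radius 196.1 tcp angle 28.62 door angle if touching 31.84 tool phi 21.15
```

View pics/g_s.png

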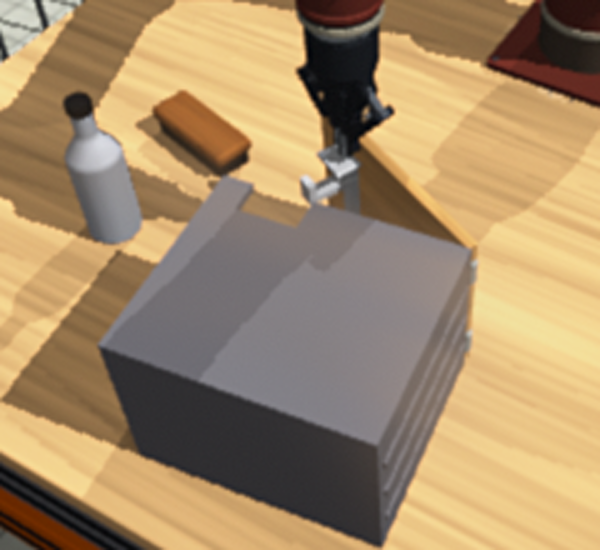

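Call:
{"method": "jog_arm", "body": {"offset": [[-0.15,0,-0.4],[-0.15,0,-0.4],[-0.17,0,-0.4],[-0.17,0,-0.4],[-0.2,0,-0.4],[-0.2,0,-0.4],[-0.22,0,-0.4],[-0.22,0,-0.4]], "turn": [[0,0.4,0],[0,0.4,0],[0,0.4,0],[0,0.4,0],[0,0.4,0],[0,0.4,0],[0,0.4,0],[0,0.4,0]]}}

```text
clock: 18.85
tcp_pos: [0.5036, -0.0591, 0.1848]
orientation: [-1.055, 1.418, -1.425]
wrist_force: [0.9, -0.3, 0.1]
width: 0.001
```

```bash
python3 -c "
from st import *
way(52,175,14,29);door();print(tip()[0]['q'].round(2))"
```

```text
t 18.85 tcp [ 0.5036 -0.0591  0.1848] cup mm [-120.6   -9.3  184.8] F [ 0.94 -0.32  0.1 ] Fcup [ 0.89 -0.44  0.1 ] w 0.0
toolz yaw deg -16.8 tooly [ 0.003 -0.003 -1.   ] cup yaw 7.9
delta tool cm [-1.87  0.07 -1.82] turn deg [-0.19  4.3   0.1 ]
radius 187.3 tcp angle 40.08 door angle if touching 43.44 tool phi 24.7
[ 0.39  0.1  -0.39  1.85  0.04  1.2  -1.87]
```

Call:
{"method": "jog_arm", "body": {"offset": [[-0.25,0,-0.36],[-0.25,0,-0.36],[-0.25,0,-0.34],[-0.27,0,-0.34],[-0.27,0,-0.32],[-0.3,0,-0.32],[-0.3,0,-0.3],[-0.3,0,-0.3]], "turn": [[0,0.8,0],[0,0.8,0],[0,0.8,0],[0,0.8,0],[0,0.8,0],[0,0.8,0],[0,0.8,0],[0,0.8,0]]}}

```text
clock: 19.52
tcp_pos: [0.484, -0.0264, 0.1847]
orientation: [-0.982, 1.506, -1.513]
wrist_force: [0.5, -1.4, 0.6]
width: 0.0
```

```bash
python3 -c "
from st import *
way(64,170,15,38);door();print(tip()[0]['q'].round(2))"
```

```text
t 19.52 tcp [ 0.484  -0.0264  0.1847] cup mm [-135.6   25.8  184.7] F [ 0.52 -1.36  0.62] Fcup [ 0.33 -1.42  0.62] w 0.0
toolz yaw deg -23.88 tooly [ 0.003 -0.003 -1.   ] cup yaw 7.9
delta tool cm [-1.16  0.06 -1.97] turn deg [-0.21  6.22  0.09]
radius 173.5 tcp angle 51.39 door angle if touching 55.03 tool phi 31.78
[ 0.36  0.05 -0.41  1.9   0.03  1.19 -2.05]
```

Call:
{"method": "jog_arm", "body": {"offset": [[-0.22,0,-0.35],[-0.22,0,-0.35],[-0.22,0,-0.35],[-0.22,0,-0.35],[-0.22,0,-0.33],[-0.22,0,-0.33],[-0.22,0,-0.3],[-0.22,0,-0.3]], "turn": [[0,0.8,0],[0,0.8,0],[0,0.8,0],[0,0.8,0],[0,0.8,0],[0,0.8,0],[0,0.8,0],[0,0.8,0]]}}

```text
clock: 20.18
tcp_pos: [0.4663, 0.0045, 0.1844]
orientation: [-0.903, 1.592, -1.599]
wrist_force: [0.8, -0.5, -0.5]
width: -0.002
```

```bash
python3 -c "
from st import *
way(74,165,15,44);door();print(tip()[0]['q'].round(2))
from rig import optics
c=optics.read_camera('scene')
cv2.imwrite('pics/i_s.png',cv2.resize(c['image'][100:320,160:400,::-1],None,fx=2.5,fy=2.5,interpolation=2))"
```

```text
t 20.18 tcp [0.4663 0.0045 0.1844] cup mm [-148.8   58.8  184.4] F [ 0.83 -0.47 -0.46] Fcup [ 0.76 -0.58 -0.46] w -0.0
toolz yaw deg -30.98 tooly [ 0.002 -0.003 -1.   ] cup yaw 7.9
delta tool cm [-0.84  0.03 -1.4 ] turn deg [-0.19  5.13  0.08]
radius 166.8 tcp angle 63.19 door angle if touching 66.97 tool phi 38.87
[ 0.33  0.01 -0.44  1.94  0.01  1.19 -2.22]
```

View pics/i_s.png

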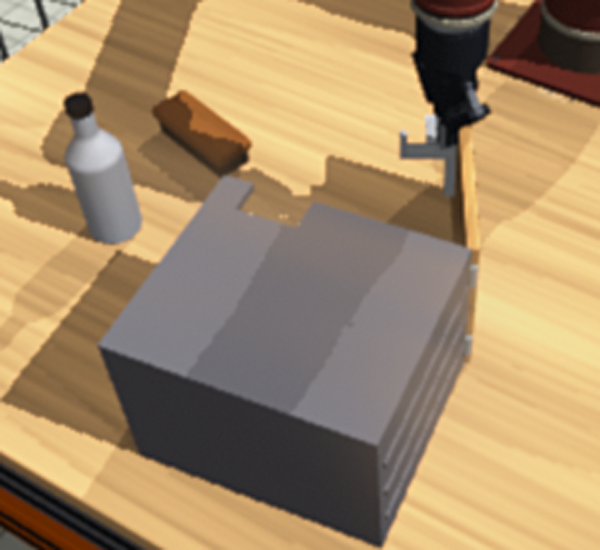

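Call:
{"method": "jog_arm", "body": {"offset": [[-0.2,0,-0.3],[-0.2,0,-0.3],[-0.2,0,-0.3],[-0.2,0,-0.3],[-0.1,0,-0.2],[0,0,-0.1],[0,0,0],[0,0,0]], "turn": [[0,0.6,0],[0,0.6,0],[0,0.6,0],[0,0.4,0],[0,0,0],[0,0,0],[0,0,0],[0,0,0]]}}

```text
clock: 20.9
tcp_pos: [0.4575, 0.0233, 0.1845]
orientation: [-0.874, 1.621, -1.627]
wrist_force: [0.7, -0.3, 0.0]
width: 0.002
```

```bash
python3 -c "
from st import *
way(70,165,30,42);door();print(tip()[0]['q'].round(2))"
```

```text
t 20.9 tcp [0.4575 0.0233 0.1845] cup mm [-155.    78.6  184.5] F [ 0.67 -0.3   0.04] Fcup [ 0.62 -0.39  0.04] w 0.0
toolz yaw deg -33.4 tooly [ 0.002 -0.002 -1.   ] cup yaw 7.9
delta tool cm [1.52 0.06 2.7 ] turn deg [-0.19  0.71  0.04]
radius 164.6 tcp angle 70.34 door angle if touching 74.17 tool phi 41.29
[ 0.31 -0.   -0.46  1.96  0.    1.19 -2.3 ]
```

Call:
{"method": "jog_arm", "body": {"offset": [[0.1,0,0.15],[0.15,-0.1,0.22],[0.15,-0.5,0.22],[0.1,-1.2,0.15],[0,-1.8,0],[0,-2,0],[0,-2,0],[0,-2,0]], "turn": [[0,0,0],[0,0,0],[0,0,0],[0,0,0],[0,0,0],[0,0,0],[0,0,0],[0,0,0]]}}

```text
clock: 21.57
tcp_pos: [0.459, 0.0123, 0.2815]
orientation: [-0.88, 1.628, -1.625]
wrist_force: [0.5, 0.0, -0.4]
width: 0.0
```

Call:
{"method": "jog_arm", "body": {"offset": [[0,-1,0],[0,-0.5,0],[0,0,0],[0,0,0],[0,0,0],[0,0,0],[0,0,0],[0,0,0]], "turn": [[0,0,0],[0,0,0],[0,0,0],[0,0,0],[0,0,0],[0,0,0],[0,0,0],[0,0,0]]}}

```text
clock: 22.23
tcp_pos: [0.4597, 0.0114, 0.2981]
orientation: [-0.878, 1.628, -1.626]
wrist_force: [0.4, 0.7, -0.2]
width: -0.003
```

```bash
python3 -c "
from st import *
report()
from rig import optics
for n in ('scene','side'):
  c=optics.read_camera(n)
  cv2.imwrite('pics/j_%s.png'%n,c['image'][:,:,::-1])
  h=uncup([0,134,200])
  for D in (60,70,75,80):
    a=np.radians(D); print(n,D,[proj(c,uncup([-14*np.cos(a)-276*np.sin(a),134+14*np.sin(a)-276*np.cos(a),z])).round(1).tolist() for z in (200,0)])
"
```

```text
t 22.23 tcp [0.4597 0.0114 0.2981] cup mm [-154.4   66.5  298.1] F [ 0.42  0.72 -0.21] Fcup [ 0.52  0.66 -0.21] w -0.0
toolz yaw deg -33.55 tooly [-0.005 -0.001 -1.   ] cup yaw 7.9
scene 60 [[333.6, 127.9], [332.4, 175.5]]
scene 70 [[350.0, 127.8], [347.0, 175.4]]
scene 75 [[358.2, 128.4], [354.3, 176.1]]
scene 80 [[366.3, 129.5], [361.5, 177.2]]
side 60 [[389.1, 181.9], [383.0, 228.7]]
side 70 [[394.9, 192.3], [388.2, 239.2]]
side 75 [[396.8, 197.8], [389.8, 244.7]]
side 80 [[398.1, 203.4], [390.9, 250.5]]
```

View pics/j_scene.png

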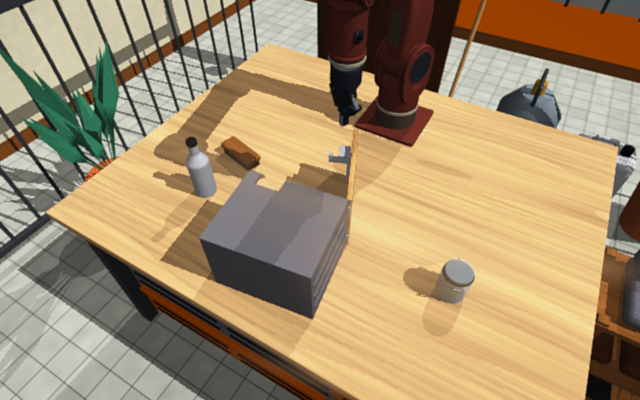

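View pics/j_side.png

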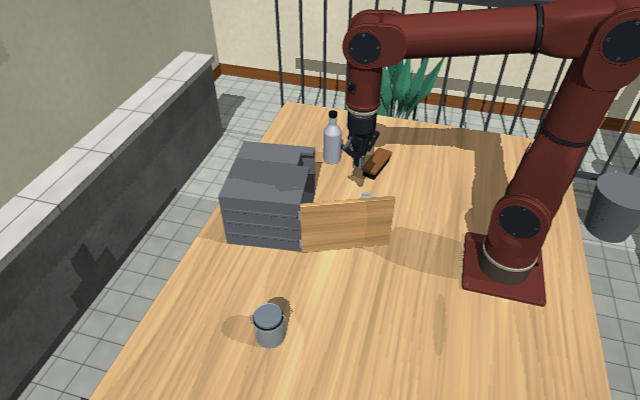

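```bash
python3 -c "
from rig import robot; print(robot.finish_job())"
```

```text
the job is handed in; nothing more can be done
None
```

The door is unhooked and stands open at about 74–75°. I handed the job in at about 22 s, with the gripper lifted about 10 cm above the door top and touching nothing.

- **Unhooking:** I felt the thumb plate at about 25 mm below the roof top, which matched the estimate from the wrist camera. I pressed it about 9 mm. The highest force I read was 12.6 N, about 10.7 mm by the spring figures: more than needed, but below the 12 mm stop and the 18 N limit.
- **Drawing the door out:** I held the hook down until the door was at about 0.24 rad, then let the plate up. After that I swung the door from its inner face with the readings at about 2.5 N or less.
- **One slip on the way:** on my first pull the plate had risen back to about 6 mm, so it was still hooked. I read almost no sideways force at the end of that move (0.2 N), so I don't think the latch was loaded. I re-pressed it before drawing the door out.
- **Last checks:** the scene and side cameras and the arm's own position all put the door at 74–75°. The brush, jar and bottle look unmoved in the before and after pictures.
- **Calibration:** my first position for the cupboard, from the two fixed cameras, was about 4 mm off sideways. I corrected it with the wrist camera before entering the slot.

Forces were only read at the end of each move, so brief peaks in between were not seen.

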